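Seat the proud tube and start the timer

TASK

One of the six capped tubes in the dry-block heater was not pushed home and stands higher than the rest: press it gently down with the fingertips until its cap sits on the block like the others. Then gently press the timer's start key, the rectangular one, down and let it spring back. Pick nothing up, keep off the other tubes and the round keys, and leave everything else on the bench where it is.

Things in the scene. Friction and masses are not known exactly. Their poses are not given: they have to be found in the camera images.
- heater: White dry-block heater, fixed, 180 mm (x) by 200 mm (y), housing 85 mm high. Origin: centre of the underside; z up, dark front panel faces -x. On it a dark metal block, 114 by 166 mm, centred at x = 25 mm, its flat top 100 mm above the bench. Six wells in the block, one tube in each, at x = 0 and 50 mm, y = -50, 0 and 50 mm.
- proud_tube: The tube standing 10 to 16 mm higher than the five others, in any well. White flat cap 24 mm across, 20 mm tall; origin on the axis at the cap's underside, z up. It slides vertically, stiffly (about 4.5 N moves it, it stays where left) and stops dead when the cap's underside meets the block top, z = 100 mm in the heater's frame. 6 to 12 N seats it; over 30 N is rough.
- tube_b: One of five properly seated tubes: its cap's underside rests on the block (origin there, 0.100 above the bench). Same size and looks as the proud tube (white cap 24 mm across, 20 mm tall). Leave alone.
- tube_c: One of five properly seated tubes: its cap's underside rests on the block (origin there, 0.100 above the bench). Same size and looks as the proud tube (white cap 24 mm across, 20 mm tall). Leave alone.
- tube_d: One of five properly seated tubes: its cap's underside rests on the block (origin there, 0.100 above the bench). Same size and looks as the proud tube (white cap 24 mm across, 20 mm tall). Leave alone.
- tube_e: One of five properly seated tubes: its cap's underside rests on the block (origin there, 0.100 above the bench). Same size and looks as the proud tube (white cap 24 mm across, 20 mm tall). Leave alone.
- tube_f: One of five properly seated tubes: its cap's underside rests on the block (origin there, 0.100 above the bench). Same size and looks as the proud tube (white cap 24 mm across, 20 mm tall). Leave alone.
- timer: Black bench timer, fixed, 110 mm (x) by 170 mm (y), 30 mm thick. Origin: centre of the underside; z up. Blank greenish display on the far (+x) half of the top; three grey keys in a row along y on the near half, 25 mm before the middle (x = -25 mm), 52 mm apart (y = -52, 0, 52 mm).
- start_key: The timer's only rectangular key, 18 mm (x) by 36 mm (y), in any of the three places. Origin at its centre, level with the timer's top (30 mm above the bench) when released; its flat top is 8 mm above the origin. It goes 5 mm straight down against a spring (moves at about 2 N, fully down at about 5 N, counts as pressed from 3 mm) and springs back when let go.
- round_key_b: Round key of the timer, 22 mm across, its top as high as the start key's (8 mm above the origin). Sprung in the same way. Leave alone.
- round_key_c: Round key of the timer, 22 mm across, its top as high as the start key's (8 mm above the origin). Sprung in the same way. Leave alone.
- vial: Small brown vial, 22 mm across, 36 mm tall, standing loose on the front ledge of the heater (ledge 85 mm above the bench). Origin under its foot. Leave alone.
- spare_cap: Spare white cap, 24 mm across, 20 mm tall, loose on the front ledge of the heater. Origin under its foot. Leave alone.
- dishes: Two stacked round dishes, 91 mm across, 32 mm tall together, one body, on the bench on the robot's right. Origin under the foot. Leave alone.
- marker: Marker pen, 120 mm long (x), 14 mm thick, lying on the bench between heater and timer. Origin on its underside, 2.5 mm from the middle. Leave alone.
- tip_box: Green box with clear top, 122 by 87 mm, 75 mm tall, far part of the bench. Origin under its centre. Leave alone.
- tube_rack: Green rack of small white-capped tubes, 90 by 200 mm, 69 mm tall, far part of the bench. Origin under its centre. Leave alone.
- reagent: Brown bottle, 60 mm across, 130 mm tall, on the robot's left. Origin under its foot. Leave alone.
Things that resemble listed ones, but are neither listed nor needed, are in the scene too. There is more than one size of the timer; the job needs the largest.

How it is judged (in metres and radians):
On the way, in this order (a step that is already met when the one before it is completed fails the run):
1. The proud tube is pressed home (cap within 2.5 mm of the block) (z of proud_tube in the frame of heater below 0.1025 m), for 0.2 s.
2. The rectangular start key is pressed at least 3 mm down (z of start_key in the frame of timer below 0.027 m), for 0.05 s.
At the end, for the whole second after the job is handed in: The proud tube's cap sits on the block within 2.5 mm, the start key has sprung back to within 1 mm, the five other tubes and the round keys are within 2 mm and the bystanders within 10 mm of where they began, at rest (z of proud_tube in the frame of heater between 0.098 and 0.1025 m and z of start_key in the frame of timer above 0.029 m and distance of each of tube_b, tube_c, tube_d, tube_e, tube_f, round_key_b, round_key_c from where it was at the start of the episode below 0.002 m and distance of each of vial, spare_cap, dishes, marker, tip_box, tube_rack, reagent from where it was at the start of the episode below 0.01 m and linear speed of each of vial, spare_cap, dishes, marker below 0.01 m/s); the robot touches nothing.
It fails at once if The proud tube is pulled up (more than 4 mm above its highest start) instead of being pushed down (z of proud_tube in the frame of heater above 0.12 m).
It fails at once if The start key is pressed before the tube is seated (z of start_key in the frame of timer below 0.027 m and z of proud_tube in the frame of heater above 0.1025 m).
It fails at once if The proud tube or the start key is pressed roughly, with more than 30 N (contact force between anything else and proud_tube above 30 N or contact force between anything else and start_key above 30 N).
It fails at once if One of the five seated tubes or a round key is touched (more than 1.5 N), or moved by more than 2 mm (contact force between any of the arm, the fingers and tube_b above 1.5 N or distance of any of tube_b, tube_c, tube_d, tube_e, tube_f, round_key_b, round_key_c from where it was at the start of the episode above 0.002 m or contact force between any of the arm, the fingers and tube_c above 1.5 N or contact force between any of the arm, the fingers and tube_d above 1.5 N or contact force between any of the arm, the fingers and tube_e above 1.5 N or contact force between any of the arm, the fingers and tube_f above 1.5 N or contact force between any of the arm, the fingers and round_key_b above 1.5 N or contact force between any of the arm, the fingers and round_key_c above 1.5 N).
It fails at once if A bystander (vial, spare cap, dishes, marker, tip box, tube rack, bottle) is moved by more than 10 mm (distance of any of vial, spare_cap, dishes, marker, tip_box, tube_rack, reagent from where it was at the start of the episode above 0.01 m).
It also fails if it takes over 45 s, if anything falls off the work surface, if the arm or the gripper's body presses on something with over 40 N, if the wrist force passes 120 N, or if a joint passes its speed limit or range.

ROBOT

A 6-joint arm with a two-finger parallel gripper is mounted at the origin on the work surface. World frame = base frame: x ahead of the robot, y to its left, z up, the work surface at z = 0. Lengths are in mm, angles in rad, forces in N, time in s.
With the tool pointing down it reaches from about 400 to 925 mm from the base axis. Payload 12.5 kg.
Tool frame: the origin (TCP) lies between the finger pads; the fingertips stand env.tip_extent ahead of it and the grasp point (between the pads) lies 11 mm behind it (env.tip_extent is the distance from the TCP to the fingertips, in mm); z points along the fingers, y is the line along which they close (so a half turn about z gives the same grasp; the last joint's range is limited). The gripper opens to 95 mm and grips with 3 to 60 N. Pads are 20 mm wide; open, the fingers measure 119 mm over their backs; the gripper's body (75 mm by 180 mm) begins 59 mm behind the grasp point.
Start: joints at [1, 0.491, 1.559, -0, 1.092, -0.106], TCP at [280.139, 558.72, 222.661] pointing down, gripper open.
Joint ranges: [-3.1, 3.1], [-0.84, 2.19], [0.05, 2.79], [-1.13, 4.28], [0.06, 2.93], [-2.69, 2.69]. Speed limits (rad/s): [2.22, 2.22, 2.79, 3.14, 3.14, 3.14].

INTERFACE

Orientations are given as [roll, pitch, yaw] about the fixed x, y, z axes, in that order (R = Rz(yaw) Ry(pitch) Rx(roll)).
In Python, from cell import env gives the robot as it stands.
- The arm moves only by the tool carry_out, never from a script. Its argument "motion" is a list of rows, each a list of 5 numbers: the shift along the tool's x, y, z in mm, then the turn about the tool's z in degrees, then the closure, from 0 (fully open) to 1 (shut). A call has 1 to 12 rows; each row shifts and turns the commanded pose from where the row before left it, along the tool's axes as they then stand; what a row does not reach is not made up. A row lasts 1/10 s, in which the tool goes at most 50 mm and 8.59 degrees, less where a joint would pass 70% of its speed; a pose out of reach is approached as far as the arm can. A call with a gripper value outside its range is refused whole. The fingers move at their own pace and stop on an object; the grip force is fixed at half the most. Time passes only in rows, so rows that do not move let the fingers close. It gives the time, the measured TCP pose, the force, the opening and the grip force at its end, in the units of the state.
- env.state(): the state, without advancing time (a new reading comes with each control period).
- env.read_camera(name): name is "scene" or "top" or "wrist"; returns a dict with "color" (384x512x3 uint8, red, green, blue), "K" (3x3 intrinsics, pixels), "R" (3x3) and "t" (3): a world point X has camera coordinates R X + t; the wrist camera has in their place "hand_eye" (4x4, takes a point from camera to tool coordinates, whose origin is the TCP and whose axes are the flange's). Camera axes: x right, y down, z forward; pixel columns grow to the right and rows downward; lengths in mm; the calibration is good to about 2 mm. A picture is of the moment at which its call begins: read the wrist's pose just before it. There is no depth.
- env.job_done(): hands the job in; it is judged then, once.
The state is a dict: "t": time; "joints": joint angles; "qvel": joint speeds; "tau": joint torques, N m; "eef_pos": TCP position; "tcp_rot": TCP orientation; "ft_force": force on the tool from outside, world axes, zero at the start; "moment": the same for the moment, N m; "opening": opening from 0.0 (shut) to 1.0 (fully open); "grip_force": force on a finger pad.
Only numpy, scipy, OpenCV 4.12 (cv2) and the standard library are available. Lean on these libraries where they do the work, as an engineer would, in place of code of your own. Each camera call takes 0.05 s, during which the arm holds its last target. There are 200 camera calls.

## Working session

There is one attempt and no reset: what is moved stays moved. The work goes in short steps, Python scripts to look and compute and a tool call to move; the robot and the scene stay as the last step left them, time stands still between calls to the robot, and variables do not carry over. Pictures are saved under pics/ and viewed, at most 10 in all, crops included, and the job is handed in when it is done.

Besides the shell and the picture viewer there is one more tool, called as name(argument=value, ...), one argument or row to a line, values as JSON. carry_out: Moves the arm, as the interface text tells. Its arguments: {"type":"object","properties":{"motion":{"type":"array"}},"required":["motion"]}

```bash
mkdir -p pics; python3 - <<'E'
from cell import env
import cv2,numpy as np,pickle
d={}
for n in ("scene","top"):
    c=env.read_camera(n); d[n]=c
    cv2.imwrite(f"pics/{n}.png",cv2.resize(c["color"][:,:,::-1],(800,600),interpolation=cv2.INTER_CUBIC))
    print(n,c["K"].tolist(),np.round(c["R"],4).tolist(),c["t"])
pickle.dump(d,open("cams.pkl","wb"))
print(env.tip_extent,env.state())
E
```

```text
scene [[490.3375123527445, 0.0, 255.5514694823274], [0.0, 490.3375123527445, 186.52841002467449], [0.0, 0.0, 1.0]] [[0.6852, 0.7283, 0.0084], [0.4035, -0.3701, -0.8368], [-0.6063, 0.5768, -0.5475]] [-407.31405729 -167.07061096 1755.33353596]
top [[462.58481575902414, 0.0, 249.57718248758331], [0.0, 462.58481575902414, 193.76172685829656], [0.0, 0.0, 1.0]] [[0.0169, -0.9999, 0.0013], [-0.9926, -0.0169, -0.1202], [0.1203, 0.0008, -0.9927]] [  -8.37724401  596.27828746 1243.09020186]
8.0 {'t': 0.1, 'joints': array([ 1.00042490e+00,  4.91519452e-01,  1.55937634e+00, -5.73405262e-06,
        1.09166690e+00, -1.05642025e-01]), 'qvel': array([-0.00048226, -0.00147842, -0.00176057, -0.0004854 , -0.00115855,
       -0.00017068]), 'tau': array([ 1.85191602e-03, -6.13624334e+01, -2.58609724e+01,  6.93572732e-02,
        4.69283271e-02, -1.13319641e-05]), 'eef_pos': array([280.01326787, 558.54970496, 222.11182787]), 'tcp_rot': array([-3.14062749e+00, -9.72287979e-05,  2.67686585e+00]), 'ft_force': array([-0.22442304, -1.28123923, -0.30236917]), 'moment': array([-0.0300994 ,  0.009672  ,  0.03696362]), 'grip_force': 0.0, 'opening': 0.9998269339113058}
```

View pics/scene.png

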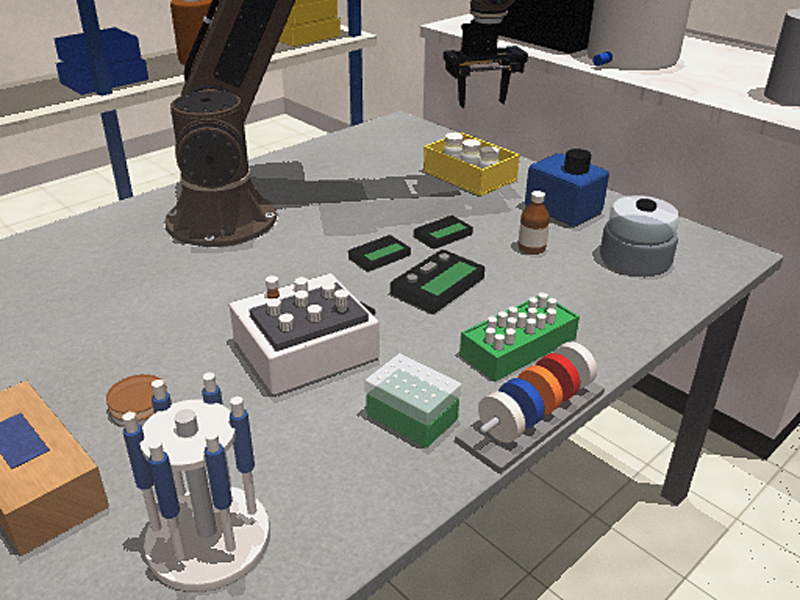

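View pics/top.png

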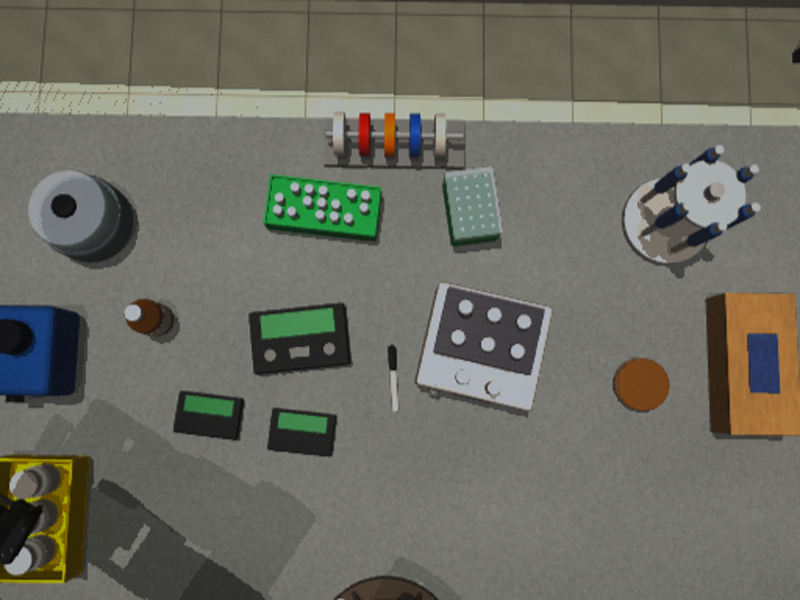

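The scene view shows the heater at (305,330), the largest timer at (438,278) and two smaller timers at (380,252) and (443,232). In the top view the heater is at (485,345). The timer candidates there are (300,338), the largest and the only one with keys, and the small ones at (208,415) and (302,430). The middle key, at (299,351), looks rectangular. Next I'll measure and make enlarged crops.

```bash
cat > h.py <<'E'
import numpy as np,cv2,pickle
d=pickle.load(open("cams.pkl","rb"))
def ray(n,p,z):
    c=d[n];R,t=np.array(c["R"]),np.array(c["t"]);o=-R.T@t
    v=R.T@np.linalg.solve(c["K"],[p[0],p[1],1]);return o+v*(z-o[2])/v[2]
def proj(n,X):
    c=d[n];q=c["K"]@(np.array(c["R"])@X+np.array(c["t"]));return q[:2]/q[2]
def quad(mask):
    cs,_=cv2.findContours(mask,cv2.RETR_EXTERNAL,cv2.CHAIN_APPROX_NONE)
    return cv2.minAreaRect(max(cs,key=cv2.contourArea))
E
python3 - <<'E'
from h import *
im=d["top"]["color"].astype(int); s=1.5625
def sub(x0,y0,x1,y1):
    m=np.zeros(im.shape[:2],bool); m[int(y0/s):int(y1/s),int(x0/s):int(x1/s)]=1; return m
hsv=cv2.cvtColor(d["top"]["color"],cv2.COLOR_RGB2HSV).astype(int)
# block: dark
for nm,box,m,z in (("block",(428,282,556,380),hsv[...,2]<110,100),("timer",(244,298,356,380),(hsv[...,2]<75)|(hsv[...,1]>100),30)):
    mm=((m&sub(*box))*255).astype(np.uint8)
    mm=cv2.morphologyEx(mm,cv2.MORPH_OPEN,np.ones((3,3)))
    r=quad(mm); P=np.array([ray("top",p,z) for p in cv2.boxPoints(r)])
    print(nm,np.round(P[:,:2],1).tolist(),P.mean(0).round(1),[np.linalg.norm(P[i]-P[(i+1)%4]).round(1) for i in range(4)],[np.degrees(np.arctan2(*(P[(i+1)%4]-P[i])[1::-1])).round(1) for i in range(4)])
g=((hsv[...,1]<60)&(hsv[...,2]>90)&sub(252,335,345,366)).astype(np.uint8)
n,l,st,c=cv2.connectedComponentsWithStats(g)
for i in range(1,n):
    if st[i,4]>20: print("key",c[i].round(1),st[i],ray("top",c[i],38).round(1))
g=((hsv[...,2]>140)&sub(440,290,548,364)).astype(np.uint8)
n,l,st,c=cv2.connectedComponentsWithStats(g)
for i in range(1,n):
    if st[i,4]>20: print("cap",c[i].round(1),st[i],ray("top",c[i],120).round(1))
a=d["top"]["color"][185:240,155:230,::-1]; b=d["scene"]["color"][165:250,140:250,::-1]
a=cv2.resize(a,(395,290),interpolation=cv2.INTER_CUBIC);b=cv2.resize(b,(760,587),interpolation=cv2.INTER_CUBIC)
cv2.imwrite("pics/b.png",b);cv2.imwrite("pics/a.png",a)
E
```

```text
block [[506.7, -69.6], [619.0, -94.8], [582.8, -258.9], [471.3, -232.0]] [ 545.  -163.8  100. ] [np.float64(115.1), np.float64(168.0), np.float64(114.7), np.float64(166.1)] [np.float64(-12.7), np.float64(-102.4), np.float64(166.4), np.float64(77.7)]
timer [[576.5, 255.5], [597.9, 81.6], [483.3, 66.8], [462.3, 238.9]] [530.  160.7  30. ] [np.float64(175.2), np.float64(115.6), np.float64(173.3), np.float64(115.4)] [np.float64(-83.0), np.float64(-172.6), np.float64(97.0), np.float64(8.3)]
key [210.1 222.6] [207 219   7   8  40] [514.6 108.5  38. ]
key [191.3 224.7] [185 222  13   7  74] [508.  159.8  38. ]
key [172.4 226.9] [169 224   7   7  38] [501.1 211.4  38. ]
cap [282.3 192.3] [281 185   5  21  62] [591.3 -82.7 120. ]
cap [338.6 207.7] [298 185  52  47 197] [ 553.9 -228.   120. ]
cap [297.5 195.7] [294 192   8   8  56] [ 583.2 -122.1  120. ]
cap [316.  200.6] [312 197   9   8  57] [ 571.3 -169.7  120. ]
cap [334.9 205.3] [331 202   9   8  55] [ 559.9 -218.6  120. ]
cap [292.7 215.2] [289 211   9   9  58] [ 532.7 -110.   120. ]
cap [311.6 219.6] [308 216   8   8  56] [ 522.1 -158.6  120. ]
cap [330.9 224.1] [327 220   9   9  58] [ 511.3 -207.9  120. ]
cap [287.8 230. ] [281 227  20   5  50] [494.6 -97.7 120. ]
```

View pics/a.png

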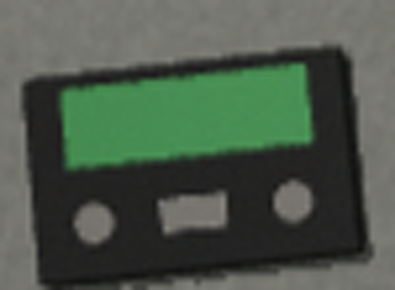

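View pics/b.png

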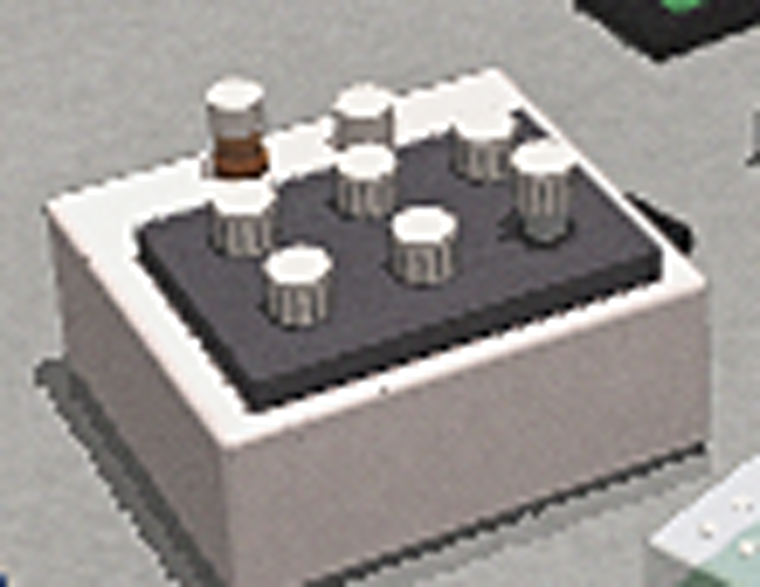

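The timer crop shows the rectangular middle key at (193,211) between round keys at (93,222) and (293,201), so the middle one is the start key. In the heater crop, the tube at (541,150–240) is clearly the tallest, with its stem showing under the cap. It is the well at +x, +y. The spare cap and vial at (363,115) and (237,130) stand on the ledge and are not tubes in wells.

Cap target is about (581.7, -120.8). I'll move there with the fingers closed.

carry_out(
  motion=[
    [-32, -26, 0, 0, 1],
    [-32, -26, 0, 0, 1],
    [-32, -26, 0, 0, 1],
    [-32, -26, 0, 0, 1],
    [-32, -26, 0, 0, 1],
    [-32, -26, 0, 0, 1],
    [-32, -26, 0, 0, 1],
    [-32, -26, 0, 0, 1],
    [-32, -26, 0, 0, 1],
    [-32, -26, 0, 0, 1],
    [-32, -26, 0, 0, 1],
    [-32, -26, 0, 0, 1],
  ],
)

```text
t: 1.3
eef_pos: [483.9, 106.0, 222.6]
tcp_rot: [-3.142, -0.0, 2.677]
ft_force: [0.0, 0.9, -0.4]
opening: 0.049
grip_force: 0.0
```

carry_out(
  motion=[
    [-32, -27, 0, 0, 1],
    [-32, -27, 0, 0, 1],
    [-32, -27, 0, 0, 1],
    [-32, -27, 0, 0, 1],
    [-31, -26, 0, 0, 1],
    [-30, -25, 0, 0, 1],
    [0, 0, 0, 0, 1],
    [0, 0, 20, 0, 1],
    [0, 0, 20, 0, 1],
    [0, 0, 20, 0, 1],
    [0, 0, 5, 0, 1],
    [0, 0, 0, 0, 1],
  ],
)

```text
t: 2.5
eef_pos: [580.9, -118.6, 157.2]
tcp_rot: [-3.142, -0.002, 2.677]
ft_force: [-0.7, 0.1, 0.3]
opening: 0.004
grip_force: 0.0
```

```bash
python3 - <<'E'
from cell import env
import cv2,pickle
from h import *
s=env.state(); print(s["eef_pos"],s["ft_force"])
c=env.read_camera("scene"); d["scene"]=c
b=cv2.resize(c["color"][140:250,130:270,::-1],(763,600),interpolation=cv2.INTER_CUBIC)
cv2.imwrite("pics/c.png",b)
E
```

```text
[ 580.87524283 -118.63947121  157.17140017] [-0.71185524  0.08336335  0.31739629]
```

View pics/c.png

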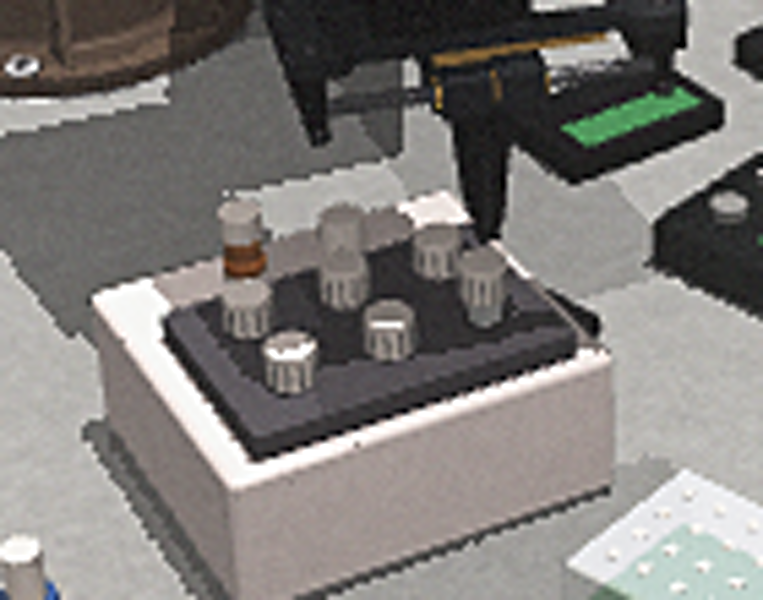

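The closed fingertips are at (487,235), just above the proud cap at (482,260). The proud cap still shows its stem. I'll correct by 2 mm and descend slowly.

carry_out(
  motion=[
    [-1.7, -1.6, 4, 0, 1],
    [0, 0, 4, 0, 1],
    [0, 0, 2, 0, 1],
    [0, 0, 2, 0, 1],
    [0, 0, 2, 0, 1],
    [0, 0, 1, 0, 1],
    [0, 0, 1, 0, 1],
    [0, 0, 1, 0, 1],
    [0, 0, 1, 0, 1],
    [0, 0, 1, 0, 1],
    [0, 0, 1, 0, 1],
    [0, 0, 0, 0, 1],
  ],
)

```text
t: 3.75
eef_pos: [582.1, -121.4, 137.6]
tcp_rot: [3.141, 0.0, 2.677]
ft_force: [-1.2, 0.2, 2.1]
opening: 0.006
grip_force: 1.5
```

carry_out(
  motion=[
    [0, 0, 1, 0, 1],
    [0, 0, 1, 0, 1],
    [0, 0, 1, 0, 1],
    [0, 0, 1, 0, 1],
    [0, 0, 1, 0, 1],
    [0, 0, 1, 0, 1],
    [0, 0, 0, 0, 1],
  ],
)

```text
t: 4.45
eef_pos: [582.1, -121.3, 131.4]
tcp_rot: [3.141, -0.0, 2.677]
ft_force: [-0.4, 0.2, 1.4]
opening: 0.004
grip_force: 0.9
```

carry_out(
  motion=[
    [0, 0, 1, 0, 1],
    [0, 0, 1, 0, 1],
    [0, 0, 0, 0, 1],
  ],
)

```text
t: 4.75
eef_pos: [582.0, -121.3, 129.5]
tcp_rot: [3.141, -0.0, 2.677]
ft_force: [-0.1, -0.3, 1.6]
opening: 0.004
grip_force: 1.1
```

carry_out(
  motion=[
    [0, 0, 0.5, 0, 1],
    [0, 0, 0.5, 0, 1],
  ],
)

```text
t: 4.95
eef_pos: [582.1, -121.3, 128.6]
tcp_rot: [3.141, 0.0, 2.677]
ft_force: [-0.3, 0.7, 5.1]
opening: 0.004
grip_force: 2.2
```

carry_out(
  motion=[
    [0, 0, 0.5, 0, 1],
  ],
)

```text
t: 5.05
eef_pos: [582.1, -121.3, 128.3]
tcp_rot: [3.141, 0.0, 2.677]
ft_force: [-2.3, 0.4, 12.2]
opening: 0.005
grip_force: 5.6
```

Force rose to 12 N at tip height 120 mm, so the tube is seated. I'll dwell, lift, then go to the start key.

carry_out(
  motion=[
    [0, 0, 0, 0, 1],
    [0, 0, 0, 0, 1],
    [0, 0, 0, 0, 1],
  ],
)

```text
t: 5.35
eef_pos: [582.1, -121.3, 128.3]
tcp_rot: [3.141, 0.0, 2.677]
ft_force: [-0.7, 1.0, 5.6]
opening: 0.001
grip_force: 2.8
```

carry_out(
  motion=[
    [0, 0, -5, 0, 1],
    [0, 0, -25, 0, 1],
    [0, 0, -30, 0, 1],
    [24, 27, 0, 0, 1],
    [24, 27, 0, 0, 1],
    [24, 27, 0, 0, 1],
    [24, 27, 0, 0, 1],
    [24, 27, 0, 0, 1],
    [24, 27, 0, 0, 1],
    [24, 27, 0, 0, 1],
    [24, 28, 0, 0, 1],
    [0, 0, 0, 0, 1],
  ],
)

```text
t: 6.55
eef_pos: [506.5, 161.8, 188.2]
tcp_rot: [3.141, -0.001, 2.68]
ft_force: [0.4, 0.2, -0.2]
opening: 0.003
grip_force: 0.0
```

```bash
python3 - <<'E'
from cell import env
import cv2
s=env.state(); print(s["eef_pos"],s["ft_force"])
c=env.read_camera("scene")["color"][:,:,::-1]
b=cv2.resize(c[140:260,130:330],(800,480),interpolation=cv2.INTER_CUBIC)
cv2.imwrite("pics/e.png",b)
E
```

```text
[506.4642146  161.7792729  188.18428991] [ 0.3732463   0.2211465  -0.18722817]
```

View pics/e.png

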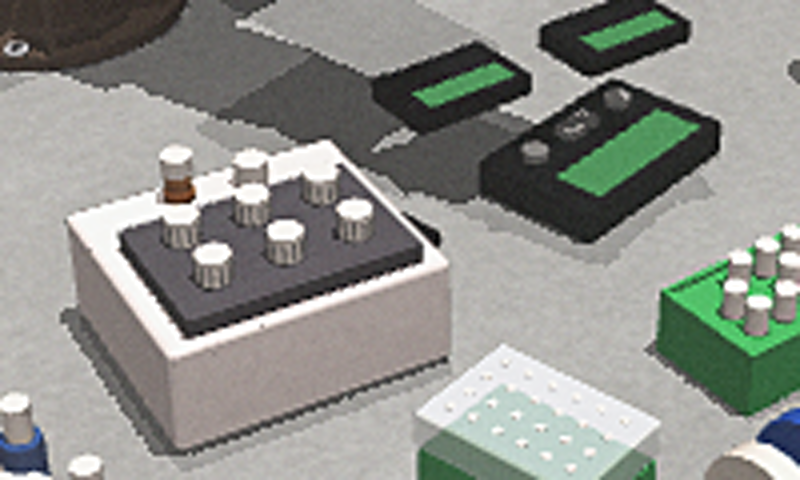

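All six caps are now level; the former proud one at (355,218) sits on the block. The tool is over the start key, which is at (575,125). I'll descend to about 6 mm above it.

carry_out(
  motion=[
    [-1.8, -1.3, 20, 0, 1],
    [0, 0, 25, 0, 1],
    [0, 0, 25, 0, 1],
    [0, 0, 25, 0, 1],
    [0, 0, 20, 0, 1],
    [0, 0, 13, 0, 1],
    [0, 0, 6, 0, 1],
    [0, 0, 2, 0, 1],
    [0, 0, 0, 0, 1],
  ],
)

```text
t: 7.5
eef_pos: [509.0, 156.6, 52.5]
tcp_rot: [3.141, 0.0, 2.677]
ft_force: [0.1, 0.1, 0.3]
opening: 0.006
grip_force: 0.0
```

carry_out(
  motion=[
    [0, 0, 1, 0, 1],
    [0, 0, 1, 0, 1],
    [0, 0, 1, 0, 1],
    [0, 0, 1, 0, 1],
    [0, 0, 1, 0, 1],
    [0, 0, 1, 0, 1],
    [0, 0, 0, 0, 1],
  ],
)

```text
t: 8.2
eef_pos: [508.7, 156.8, 46.1]
tcp_rot: [3.142, -0.0, 2.677]
ft_force: [0.2, 0.9, 1.7]
opening: 0.001
grip_force: 0.9
```

carry_out(
  motion=[
    [0, 0, 1, 0, 1],
    [0, 0, 1, 0, 1],
    [0, 0, 1, 0, 1],
    [0, 0, 0.5, 0, 1],
  ],
)

```text
t: 8.6
eef_pos: [508.7, 156.8, 42.6]
tcp_rot: [3.141, 0.0, 2.677]
ft_force: [-0.1, -0.2, 4.0]
opening: 0.004
grip_force: 2.0
```

carry_out(
  motion=[
    [0, 0, 0.5, 0, 1],
    [0, 0, 0, 0, 1],
  ],
)

```text
t: 8.8
eef_pos: [508.7, 156.8, 42.1]
tcp_rot: [3.141, 0.0, 2.677]
ft_force: [-1.8, 0.5, 3.7]
opening: 0.006
grip_force: 2.1
```

carry_out(
  motion=[
    [0, 0, 0.5, 0, 1],
    [0, 0, 0.3, 0, 1],
    [0, 0, 0, 0, 1],
  ],
)

```text
t: 9.1
eef_pos: [508.7, 156.8, 41.4]
tcp_rot: [3.141, 0.0, 2.677]
ft_force: [-1.6, 0.4, 4.7]
opening: 0.003
grip_force: 2.3
```

The key is about 4.6 mm down at 4.7 N, so it counts as pressed. I'll release it and retreat upward.

carry_out(
  motion=[
    [0, 0, -3, 0, 1],
    [0, 0, -5, 0, 1],
    [0, 0, -15, 0, 1],
    [0, 0, -30, 0, 1],
    [0, 0, -40, 0, 1],
    [0, 0, -40, 0, 1],
    [0, 0, 0, 0, 1],
    [0, 0, 0, 0, 1],
    [0, 0, 0, 0, 1],
  ],
)

```text
t: 10.0
eef_pos: [508.1, 156.6, 173.4]
tcp_rot: [-3.141, -0.001, 2.677]
ft_force: [-0.1, 0.3, 0.1]
opening: 0.008
grip_force: 0.0
```

```bash
python3 - <<'E'
from cell import env
import cv2
s=env.state(); print(s["eef_pos"],s["ft_force"])
c=env.read_camera("scene")["color"][:,:,::-1]
cv2.imwrite("pics/f.png",cv2.resize(c[140:260,130:330],(800,480),interpolation=cv2.INTER_CUBIC))
E
```

```text
[508.12978968 156.56762585 173.38297793] [-0.08197412  0.33599014  0.05340516]
```

View pics/f.png

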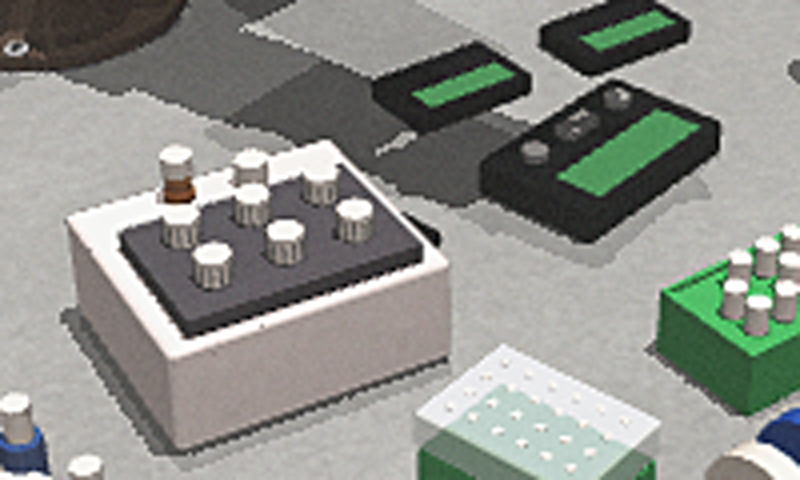

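All six caps are level, the start key at (577,123) is back up, and nothing else has moved. I'm handing the job in.

```bash
python3 -c "
from cell import env
print(env.job_done())"
```

```text
the job is handed in; nothing more can be done
None
```

The proud tube is pressed home (about 12 N at the stop), the start key was pressed about 4.6 mm and sprang back, nothing else moved in the camera views, and the job is handed in; no verdict was returned.

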